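Unstack an amplifier kit into its matching nests

ROBOT

A 6-joint arm with a two-finger parallel gripper is mounted at the origin on a cart in front of the work surface, level with it; the furniture and walls round the work are solid. World frame = base frame: x ahead of the robot, y to its left, z up, the work surface at z = 0. Lengths are in m, angles in rad, forces in N, time in s.
With the tool pointing down it reaches from about 0.325 to 0.9 m from the base axis. Payload 3.5 kg.
Tool frame: the origin (TCP) lies on the centre line of the jaws, within the pads' length; the fingertips stand 25 mm ahead of it and the grasp point (between the pads) lies 6 mm ahead of it (tip_extent is the distance from the TCP to the fingertips, in m); z points along the fingers, y is the line along which they close (so a half turn about z gives the same grasp; the last joint's range is limited). The gripper opens to 85 mm and grips with 20 to 120 N. Pads are 22 mm wide; open, the fingers measure 114 mm over their backs; the gripper's body (76 mm by 85 mm) begins 54 mm behind the grasp point. The pads swing forward as they close: fully open they stand 13 mm farther back than shut.
Start: joints at [-0.103, 0.276, -0.026, 1.268, 0, 1.467], TCP at [0.625, -0, 0.225] pointing down, gripper open.
Joint ranges: [-3.12, 3.12], [-0.85, 1.88], [-1.08, 1.24], [-1.95, 2.15], [-1.57, 1.53], [-3.14, 3.14]. Speed limits (rad/s): [2.57, 2.57, 3.14, 3.14, 3.14, 3.14].

INTERFACE

Orientations are given as [roll, pitch, yaw] about the fixed x, y, z axes, in that order (R = Rz(yaw) Ry(pitch) Rx(roll)).
In Python, from cell import read_state, get_image, calibration, sign_off, tip_extent gives the robot as it stands.
- The arm moves only by the shell command python3 -m inch 'ROWS' [FORCE]. ROWS is a JSON object of lists of equal length, an entry for each row: "grip": the finger opening in m, from 0 to 0.0854; "delta_pos": the shift along the tool's x, y, z in m, a list of three; "rotation": the turn, a rotation vector about the tool's x, y, z in rad, a list of three. In form: {"grip": [grip, ...], "delta_pos": [[x, y, z], ...], "rotation": [[rx, ry, rz], ...]}. A call has 1 to 5 rows; each row is the pose to reach, as a shift and turn from the pose commanded when the call began, along the tool's axes at that moment; what a row does not reach only later rows make up. A row lasts 1/8 s, in which the tool goes at most 62.5 mm and 10.7 degrees, less where a joint would pass 70% of its speed; a pose out of reach is approached as far as the arm can. A call with a gripper value outside its range is refused whole. The fingers move at their own pace and stop on an object; FORCE is the grip in N (left out, the last holds). Time passes only in rows, so rows that repeat a pose let the fingers close. It gives the time, the measured TCP pose, the force, the opening and the grip force at its end, in the units of the state.
- read_state(): the state, without advancing time (a new reading comes with each control period).
- get_image(name): name is "scene" or "side" or "wrist"; returns (picture, depth): 420x560x3 uint8, red, green, blue; 420x560 float32, m along the optical axis (not along the pixel's ray), 0 where there is no reading.
- calibration(name): a dict with "fov_y" (degrees; the focal length in pixels is half the picture's height over the tangent of half this angle, whatever the lens; pixels are square), "cx", "cy" (the principal point, pixels), "camera_from_world" (4x4, takes a point from world to camera coordinates). Camera axes: x right, y up, looking along -z (the intrinsics and any distortion apply to the point x, -y, -z); pixel columns grow to the right and rows downward; lengths in m; the calibration is good to about 2 mm. The wrist camera is an equidistant fisheye: a pixel r from the principal point sees the ray r / f radians off the axis. A picture is of the moment at which its call begins: read the wrist's pose just before it. calibration takes no time and is no camera call; for the wrist camera it gives the pose at the moment of the call.
- sign_off(): hands the job in; it is judged then, once.
The state is a dict: "t": time; "qpos": joint angles; "joint_vel": joint speeds; "joint_efforts": joint torques, N m; "position": TCP position; "eef_rot": TCP orientation; "ft_force": force on the tool from outside, world axes, zero at the start; "moment": the same for the moment, N m; "finger_gap": finger opening in m; "gripper_force": force on a finger pad.
Only numpy, scipy, OpenCV 4.12 (cv2) and the standard library are available. Lean on these libraries where they do the work, as an engineer would, in place of code of your own. Each camera call takes 0.05 s, during which the arm holds its last target. There are 200 camera calls.

TASK

The four amplifier parts have been left piled up in one stack. Take the stack apart and set each part flat on the floor of the nest made to its outline, the right way up and with its long side along the nest's long side; never tip a part over. Leave the stamp and the blue-lidded jar where they stand.

Things in the scene. Friction and masses are not known exactly. Their poses are not given: they have to be found in the camera images.
- filter_can: Screened filter: small bare steel can, a plain block 22 x 34 x 26 mm (x, y, z), with four tiny terminals (2 mm) on top; starts on top of the stack, standing on the potted choke. Origin: centre of its underside; z up, y along its long side.
- potted_choke: Potted choke: round aluminium pot, diameter 44 mm, 28 mm high, black top; starts second from the top, standing on the heat sink. Origin: centre of its underside; z up.
- heat_sink: Heat sink: dark metal block with eight upright fins, 56 x 86 x 30 mm (x, y, z); the fins run along y, and its two outer faces are flat and can be gripped across x; starts third from the top, lying on the die-cast box. Origin: centre of its underside; z up, y along its long side.
- diecast_box: Die-cast aluminium box with closed screwed lid (the lid does not come off), 66 x 118 x 30 mm (x, y, z); starts at the bottom of the stack, on the worktop. The parts of the stack lie loosely on one another, up to about 3 mm off centre and turned up to 0.12 rad each; all weigh under 0.4 kg. Origin: centre of its underside; z up, y along its long side.
- nest_filter: Fixed shallow grey plastic kitting nest, small rectangle, outside 50 x 62 mm, inside 40 x 52 mm (x, y), floor 3 mm above the worktop, rim 5 mm wide whose top is 8 mm above the worktop (5 mm above the floor). Origin: centre of its underside, on the worktop; z up, y along its long side. It fits the filter can with 9 mm to spare on every side.
- nest_pot: Fixed shallow grey plastic kitting nest, round, outside diameter 72 mm, inside diameter 62 mm, floor 3 mm above the worktop, rim 5 mm wide whose top is 8 mm above the worktop (5 mm above the floor). Origin: centre of its underside, on the worktop; z up. It fits the potted choke with 9 mm to spare on every side.
- nest_sink: Fixed shallow grey plastic kitting nest, middle rectangle, outside 84 x 114 mm, inside 74 x 104 mm (x, y), floor 3 mm above the worktop, rim 5 mm wide whose top is 8 mm above the worktop (5 mm above the floor). Origin: centre of its underside, on the worktop; z up, y along its long side. It fits the heat sink with 9 mm to spare on every side.
- nest_box: Fixed shallow grey plastic kitting nest, largest rectangle, outside 94 x 146 mm, inside 84 x 136 mm (x, y), floor 3 mm above the worktop, rim 5 mm wide whose top is 8 mm above the worktop (5 mm above the floor). Origin: centre of its underside, on the worktop; z up, y along its long side. It fits the die-cast box with 9 mm to spare on every side.
- stamp: Bystander: rubber stamp with brown turned handle standing on its black foot, 21 x 34 x 52 mm, loose. Origin: centre of its underside.
- jar: Bystander: white round jar with blue lid, diameter 68 mm, 60 mm high, loose. Origin: centre of its underside.
Things that resemble listed ones, but are neither listed nor needed, are in the scene too. Leave any green look-alike of the nest_filter alone.

How it is judged:
At the end, for the whole second after the job is handed in: Each part in the nest of its outline: centre within 13 mm of the nest's, underside on the nest floor (origin under 5.2 mm above the nest's), upright within 0.06 rad, slower than 0.02 m/s; long sides of the three oblong parts within 0.3 rad of their nests', either way round (horizontal distance between filter_can and nest_filter below 0.013 m and z of filter_can in the frame of nest_filter below 0.0052 m and angle between each of filter_can, potted_choke, heat_sink, diecast_box's own z axis and vertical below 0.06 rad and linear speed of each of filter_can, potted_choke, heat_sink, diecast_box below 0.02 m/s and angle between the y axis of filter_can and the y axis of nest_filter, either way round below 0.3 rad and horizontal distance between potted_choke and nest_pot below 0.013 m and z of potted_choke in the frame of nest_pot below 0.0052 m and horizontal distance between heat_sink and nest_sink below 0.013 m and z of heat_sink in the frame of nest_sink below 0.0052 m and angle between the y axis of heat_sink and the y axis of nest_sink, either way round below 0.3 rad and horizontal distance between diecast_box and nest_box below 0.013 m and z of diecast_box in the frame of nest_box below 0.0052 m and angle between the y axis of diecast_box and the y axis of nest_box, either way round below 0.3 rad); the robot touches nothing.
It fails at once if a part is tipped over (more than 0.6 rad) (angle between any of filter_can, potted_choke, heat_sink, diecast_box's own z axis and vertical above 0.6 rad).
It fails at once if the stamp or the jar is moved by more than 20 mm or knocked over (distance of any of stamp, jar from where it was at the start of the episode above 0.02 m or angle between any of stamp, jar's own z axis and vertical above 0.5 rad).
It also fails if it takes over 112 s, if anything falls off the work surface, if the arm or the gripper's body presses on something with over 40 N, if the wrist force passes 120 N, or if a joint passes its speed limit or range.

## Working session

There is one attempt and no reset: what is moved stays moved. The work goes in short steps, Python scripts to look and compute and a shell command to move; the robot and the scene stay as the last step left them, time stands still between calls to the robot, and variables do not carry over. Pictures are saved under pics/ and viewed, at most 14 in all, crops included, and the job is handed in when it is done.

```bash
ls; mkdir -p pics
cat > h.py <<'E'
import numpy as np,cv2
from cell import *
def snap(n):
    c=calibration(n); im,d=get_image(n); np.savez(''+n,im=im,d=d,T=c['camera_from_world'],p=[c['fov_y'],c['cx'],c['cy']]); return im,d,c
def load(n):
    z=np.load(''+n+'.npz'); return z['im'],z['d'],dict(fov_y=z['p'][0],cx=z['p'][1],cy=z['p'][2],camera_from_world=z['T'])
def cloud(d,c):
    f=d.shape[0]/2/np.tan(np.radians(c['fov_y']/2)); v,u=np.mgrid[:d.shape[0],:d.shape[1]]
    P=np.stack([(u-c['cx'])/f*d,-(v-c['cy'])/f*d,-d,np.ones_like(d)],-1)
    return (P@np.linalg.inv(np.array(c['camera_from_world'])).T)[...,:3]
E
python3 - <<'E'
from h import *
print(read_state(),tip_extent)
for n in('scene','side','wrist'):
    im,d,c=snap(n); cv2.imwrite(f'pics/{n}0.png',im[...,::-1]); print(n,c, (d>0).mean())
E
```

```text
pics
{'t': 0.0, 'qpos': array([-1.03407660e-01,  2.77117451e-01, -2.79280852e-02,  1.26797446e+00,
       -3.02671975e-06,  1.46737022e+00]), 'joint_vel': array([ 0.0014521 ,  0.00043528,  0.00139993, -0.00127931,  0.00229334,
        0.0017059 ]), 'joint_efforts': array([-1.23772923e-03, -4.45513523e+01,  2.95201170e+01,  1.64704624e-02,
       -2.18722530e-04, -1.59438730e-05]), 'position': array([6.24195292e-01, 6.78610860e-05, 2.24147117e-01]), 'eef_rot': array([-3.13938056e+00, -2.26564710e-04,  1.57081453e+00]), 'ft_force': array([-0.21824847, -0.13369227,  0.62092838]), 'moment': array([0.01510892, 0.00794114, 0.00462204]), 'gripper_force': 0.0, 'finger_gap': 0.0854662664707775} 0.025
scene {'fov_y': 52.675776836908256, 'cx': 282.0872506606653, 'cy': 214.30734472488015, 'camera_from_world': array([[ 0.53471954, -0.8449798 , -0.00917303, -0.3507918 ],
       [ 0.44962442,  0.2753064 ,  0.84973188, -0.26466247],
       [-0.71548088, -0.45849266,  0.52713526, -0.88296272],
       [ 0.        ,  0.        ,  0.        ,  1.        ]])} 0.9872789115646259
side {'fov_y': 44.06393618579862, 'cx': 284.1034527716227, 'cy': 211.24718445572614, 'camera_from_world': array([[-0.88626174, -0.46314284,  0.00623194,  0.40901426],
       [ 0.28512835, -0.53491451,  0.79534162, -0.27343407],
       [-0.36502322,  0.70665775,  0.60612942, -0.99744532],
       [ 0.        ,  0.        ,  0.        ,  1.        ]])} 0.9959056122448979
wrist {'fov_y': 65.70646984690485, 'cx': 276.43169280036454, 'cy': 207.59176888027844, 'camera_from_world': array([[ 9.99996263e-01,  6.86858049e-04, -2.64631798e-03,
        -6.24078347e-01],
       [-1.43118498e-03,  9.56225057e-01, -2.92628762e-01,
         3.82137610e-02],
       [ 2.32948114e-03,  2.92631456e-01,  9.56222466e-01,
        -3.80225337e-01],
       [ 0.00000000e+00,  0.00000000e+00,  0.00000000e+00,
         1.00000000e+00]])} 0.9936352040816326
```

View pics/scene0.png

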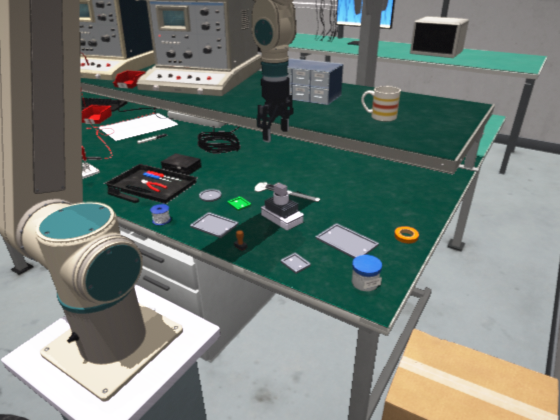

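View pics/side0.png

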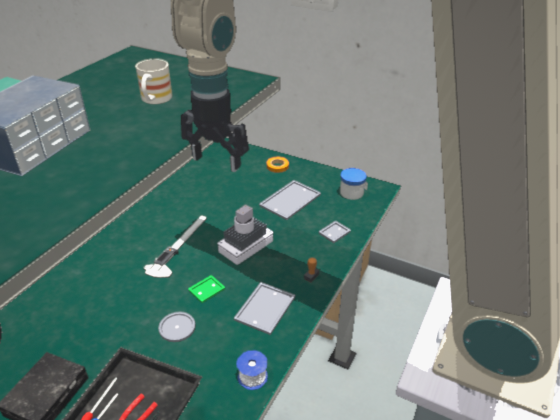

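Run:
```python
from h import *
# top-down map fused from scene+side: highest point per 2mm cell
x0,x1,y0,y1,r=0.25,0.95,-0.45,0.45,.0015
W=int((y1-y0)/r);H=int((x1-x0)/r)
out=np.zeros((H,W,3),np.uint8);hz=np.full((H,W),-1.)
for n in('scene','side'):
    im,d,c=load(n);P=cloud(d,c);m=(d>0)&(P[...,2]<.15)&(P[...,2]>-.01)
    i=((x1-P[...,0])/r).astype(int);j=((y1-P[...,1])/r).astype(int)
    m&=(i>=0)&(i<H)&(j>=0)&(j<W)
    for a,b,z,col in zip(i[m],j[m],P[...,2][m],im[m]):
        if z>hz[a,b]: hz[a,b]=z;out[a,b]=col
g=np.uint8(np.clip((hz+.005)*2000,0,255))
np.savez('map',hz=hz,out=out)
cv2.imwrite('pics/map.png',cv2.dilate(out,np.ones((3,3)))[...,::-1])
```

```text
(no output)
```

View pics/map.png

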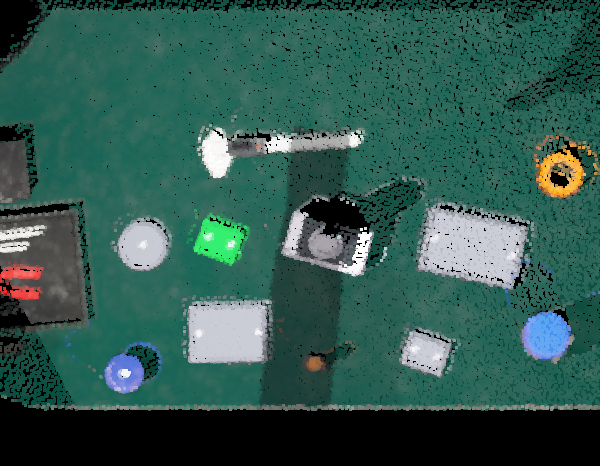

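The map shows the stack near (325,235), pot nest (143,245), sink nest (229,331), filter nest (427,352), box nest (472,246), the green decoy at (220,240), the stamp at (315,362) and the jar at (547,335).

```bash
cat >> h.py <<'E'
def wcloud(d,c):
    f=d.shape[0]/2/np.tan(np.radians(c['fov_y']/2)); v,u=np.mgrid[:d.shape[0],:d.shape[1]]
    x=u-c['cx'];y=v-c['cy'];r=np.hypot(x,y)+1e-9;k=np.tan(r/f)/r
    P=np.stack([x*k*d,-y*k*d,-d,np.ones_like(d)],-1)
    return (P@np.linalg.inv(np.array(c['camera_from_world'])).T)[...,:3]
def rect(xy):
    (cx,cy),(a,b),t=cv2.minAreaRect((xy*1000).astype(np.float32))
    if a>b: t+=90; a,b=b,a      # now t+90 = direction of long side
    return np.round([cx,cy,a,b,(t+90)%180],1)
def trim(xy,q=1):  # drop sparse outliers: keep cells with neighbours
    from scipy.spatial import cKDTree
    n=np.array([len(k) for k in cKDTree(xy).query_ball_point(xy,.004)]);return xy[n>np.median(n)*.3]
E
python3 - <<'E'
from h import *
boxes=dict(pot=(143,245,35),sink=(229,331,52),filt=(427,352,33),box=(472,246,66),stamp=(315,362,14),jar=(547,335,30))
for n in('scene','side','wrist'):
    im,d,c=load(n);P=(wcloud if n=='wrist' else cloud)(d,c);hsv=cv2.cvtColor(im,cv2.COLOR_RGB2HSV)
    for k,(j,i,R) in boxes.items():
        cx,cy=.95-.0015*i,.45-.0015*j
        m=(d>0)&(abs(P[...,0]-cx)<R*.0015)&(abs(P[...,1]-cy)<R*.0015)
        if k in('stamp','jar'): m&=(P[...,2]>.015)&(P[...,2]<.07)
        else: m&=(hsv[...,1]<60)&(hsv[...,2]>90)&(P[...,2]<.02)
        if m.sum()>40:
            q=P[m]; print(n,k,m.sum(),rect(trim(q[:,:2])),np.round(np.percentile(q[:,2],[5,50,97])*1000,1))
    m=(d>0)&(abs(P[...,0]-.6)<.09)&(abs(P[...,1]+.04)<.09)&(P[...,2]<.13)
    for lo,hi in((.02,.036),(.05,.066),(.08,.094),(.105,.122)):
        q=P[m&(P[...,2]>lo)&(P[...,2]<hi)]
        if len(q)>30: print(n,lo,len(q),rect(trim(q[:,:2])),np.round(np.median(q[:,2]),4))
cv2.imwrite('pics/w0.png',load('wrist')[0][...,::-1])
E
```

```text
scene pot 1876 [582.3 226.5  10.5 104.5 179.6] [-753.4 -501.1    4.9]
scene sink 2047 [453.4 106.3 155.1 155.6 180. ] [-755.6 -748.8    7.3]
scene filt 399 [ 426.3 -188.5   81.3  101.4   10.4] [-750.     3.2    9.2]
scene box 2744 [ 580.9 -249.9  181.4  197.4  180. ] [-755.1 -747.3    7.5]
scene stamp 81 [402.6 -26.2  13.4  17.7  93.5] [15.9 40.4 51.4]
scene jar 812 [ 440.6 -370.9   58.2   64.3   55.5] [19.6 57.2 60.9]
scene 0.02 274 [582.5 -45.   65.6 116.7  76.6] 0.0289
scene 0.05 250 [585.9 -40.5  60.4  88.2  76.5] 0.0569
scene 0.08 77 [576.9 -46.   23.   41.4 114.9] 0.0872
scene 0.105 76 [583.5 -41.3  24.1  35.3  78.4] 0.1119
side pot 869 [580.1 236.8  71.5  71.7 128.1] [-0.3  3.1  8.5]
side sink 1782 [452.1 104.5  90.8 124.5  91.3] [-0.4  3.   8.6]
side filt 1161 [ 422.1 -190.6   98.2   98.5  179.7] [-756.1 -747.9    8. ]
side box 2388 [ 580.3 -258.4  197.2  197.8   89.4] [-7.559e+02 -5.000e-01  7.800e+00]
side stamp 122 [402.5 -18.2  13.4  17.8  28.1] [15.6 41.6 52.9]
side jar 609 [ 443.8 -362.9   63.1   63.9  172.4] [18.5 54.6 61. ]
side 0.02 431 [584.8 -40.1  68.8 119.3  74.5] 0.0288
side 0.05 439 [583.6 -39.9  58.9  89.5  74.2] 0.0571
side 0.08 128 [580.1 -30.4  28.   42.   35. ] 0.0872
side 0.105 136 [583.2 -36.3  22.8  35.5  78.9] 0.1124
wrist pot 148 [580.9 204.2   6.   37.7 178.4] [1.5 7.2 9.2]
wrist sink 6066 [451.6 110.   85.6 117.7  91.4] [1.7 3.6 8.9]
wrist filt 244 [ 410.8 -168.3   21.6   37.3   60.5] [1.1 4.8 9.4]
wrist box 3071 [ 584.8 -237.9   98.3  109.7   78.3] [2.2 3.9 9.2]
wrist stamp 345 [409.5 -20.7  15.   18.5  92.8] [15.5 46.8 52.8]
wrist 0.02 1510 [588.5 -39.5  65.4 118.1  74.4] 0.0303
wrist 0.05 1009 [586.8 -37.9  56.   86.2  76. ] 0.06
wrist 0.08 759 [589.6 -33.9  37.2  42.5 156.6] 0.0885
wrist 0.105 946 [586.2 -36.4  22.3  33.9  79.8] 0.1142
```

View pics/wrist0.png

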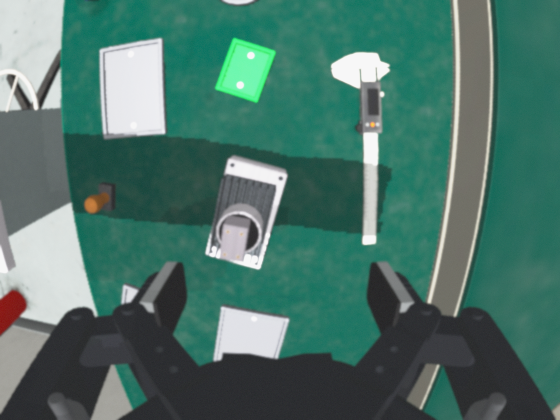

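The wrist picture shows the stack around (245,215): can at (235,238), choke at (240,230), sink and box under it. I'm moving onto the can while refining the nest poses.

```bash
python3 -m inch '{"grip":[0.05,0.05,0.05,0.05,0.05],"delta_pos":[[-0.0365,-0.039,0.03],[-0.0365,-0.039,0.03],[-0.0365,-0.039,0.06],[-0.0365,-0.039,0.102],[-0.0365,-0.039,0.102]],"rotation":[[0,0,0.178],[0,0,0.178],[0,0,0.178],[0,0,0.178],[0,0,0.178]]}' 50
cat > n.py <<'E'
from h import *
import sys
boxes=dict(pot=(580,236,55),sink=(452,106,78),filt=(422,-190,50),box=(582,-258,95))
def nests(names=('scene','side','wrist')):
  for n in names:
    im,d,c=load(n);P=(wcloud if n=='wrist' else cloud)(d,c);hsv=cv2.cvtColor(im,cv2.COLOR_RGB2HSV)
    for k,(cx,cy,R) in boxes.items():
        m=(d>0)&(abs(P[...,0]-cx/1e3)<R/1e3)&(abs(P[...,1]-cy/1e3)<R/1e3)&(abs(P[...,2]-.004)<.01)&(hsv[...,1]<60)&(hsv[...,2]>110)
        m=cv2.morphologyEx(m.astype(np.uint8),cv2.MORPH_OPEN,np.ones((3,3)))
        _,lab,st,_=cv2.connectedComponentsWithStats(m)
        if len(st)>1:
            j=1+np.argmax(st[1:,4])
            if st[j,4]>100: q=P[lab==j]; print(n,k,st[j,4],rect(q[:,:2]))
if __name__=='__main__': nests(sys.argv[1:] or ('scene','side','wrist'))
E
python3 n.py
```

```text
t: 0.78
position: [0.5831, -0.0358, 0.1202]
eef_rot: [-3.134, -0.0, 1.393]
ft_force: [-0.3, 0.5, 0.1]
finger_gap: 0.0498
gripper_force: 0.0
scene pot 188 [583.1 239.3  74.7  75.4  31.8]
scene sink 600 [454.9 114.3  99.2 125.4  89.4]
scene filt 303 [ 425.  -186.6   58.1   70.8   73.4]
scene box 1050 [ 586.1 -257.2  112.1  154.8   77.6]
side pot 817 [584.5 233.3  72.5  80.3 133. ]
side sink 1694 [452.3 104.8  90.7 123.6  91.7]
side filt 368 [ 421.2 -193.6   62.7   76.3   70. ]
side box 1210 [ 581.7 -265.   108.2  161.3   78.1]
wrist pot 127 [579.8 204.2   5.   35.8 176.4]
wrist sink 5967 [448.7 110.4  91.3 118.3  91.3]
wrist filt 220 [ 406.9 -171.1   22.3   44.7   60.7]
wrist box 2986 [ 584.2 -239.7   98.7  113.4   78.6]
```

```bash
python3 -m inch '{"grip":[0.015,0.015,0.015,0.015,0.015],"delta_pos":[[0,0,0],[0,0,0],[0,0,0],[0,0,0],[0,0,0]],"rotation":[[0,0,0],[0,0,0],[0,0,0],[0,0,0],[0,0,0]]}' 50
python3 -m inch '{"grip":[0.015,0.015,0.015,0.015,0.015],"delta_pos":[[0,0,-0.03],[0,0,-0.07],[0,0,-0.11],[0,0,-0.11],[0,0,-0.11]],"rotation":[[0,0,0],[0,0,0],[0,0,0],[0,0,0],[0,0,0]]}' 50
python3 - <<'E'
from h import *
im,d,c=snap('wrist'); cv2.imwrite('pics/w1.png',im[...,::-1])
print(read_state()['position'])
P=wcloud(d,c)
m=(d>0)&(abs(P[...,0]-.6)<.09)&(abs(P[...,1]+.04)<.09)&(P[...,2]<.13)
for lo,hi in((.02,.036),(.05,.066),(.08,.094),(.105,.122)):
    q=P[m&(P[...,2]>lo)&(P[...,2]<hi)]
    if len(q)>30: print(lo,len(q),rect(trim(q[:,:2])),np.round(np.median(q[:,2]),4))
import n;n.nests(('wrist',))
E
```

```text
t: 1.4
position: [0.5861, -0.0365, 0.1236]
eef_rot: [3.141, -0.0, 1.393]
ft_force: [0.6, 0.4, 0.1]
finger_gap: 0.0147
gripper_force: 0.0
t: 2.02
position: [0.5857, -0.0365, 0.2329]
eef_rot: [-3.141, 0.0, 1.393]
ft_force: [-0.1, 0.4, -1.0]
finger_gap: 0.0149
gripper_force: 0.0
[ 0.58512432 -0.03635711  0.23209152]
0.02 1695 [588.  -39.8  66.5 117.7  74.3] 0.0302
0.05 1059 [586.8 -38.3  56.5  85.7  76.4] 0.06
0.08 764 [589.1 -34.1  38.2  43.3 162.8] 0.0884
0.105 1002 [586.7 -36.4  21.5  33.5  79.7] 0.1143
wrist sink 5977 [449.1 110.9  89.7 118.4  91.5]
wrist filt 483 [ 424.8 -170.8   31.6   54.5  165. ]
wrist box 2131 [ 558.9 -248.8   52.3  138.7   78.9]
```

View pics/w1.png

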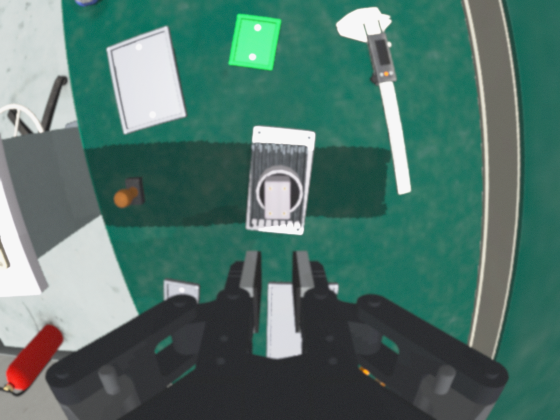

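The fingers closed above the can, which has not moved (277,198). I'm measuring the fingertips' real place in the tool frame from the wrist depth.

Run:
```python
from h import *
from scipy.spatial.transform import Rotation as R
im,d,c=load('wrist');P=wcloud(d,c)
s=read_state();Rm=R.from_euler('xyz',s['eef_rot']).as_matrix();p=s['position']
Q=(P-p)@Rm
for (u,v) in((250,258),(252,270),(301,258),(300,275),(255,300),(277,198),(262,258),(293,258)):
    print(u,v,im[v,u],np.round(d[v,u],3),np.round(Q[v,u]*1000,1),np.round(P[v,u]*1000,1))
m=(d>0)&(abs(Q[...,1])<.04)&(abs(Q[...,0])<.03)&(P[...,2]>.15)
q=Q[m];print(m.sum(),np.round(np.percentile(q,[0,1,5,50,95,99,100],axis=0)*1000,1))
T=np.array(c['camera_from_world']);f=210/np.tan(np.radians(c['fov_y']/2))
for z in(0,.006,.025):
    w=T@np.append(p+Rm[:,2]*z,1);x,y,zz=w[0],-w[1],-w[2];r=np.hypot(x,y);k=f*np.arctan2(r,zz)/r
    print(z,c['cx']+x*k,c['cy']+y*k,zz)
```

```text
250 258 [116 119 118] 0.144 [ 11.4 -11.  -18.6] [576.4 -23.2 250.7]
252 270 [116 119 119] 0.133 [ 11.5  -9.3 -30.2] [578.1 -23.4 262.3]
301 258 [122 124 126] 0.145 [ 10.8  11.9 -17.3] [598.8 -27.9 249.3]
300 275 [111 113 114] 0.129 [ 11.2  10.3 -34. ] [597.4 -27.1 266.1]
255 300 [61 60 61] 0.121 [  6.   -7.4 -44.5] [579.  -29.2 276.6]
277 198 [225 220 225] 0.277 [  1.8   1.5 117.7] [586.7 -34.8 114.4]
262 258 [36 99 85] 0.42 [-110.8  -17.6  232.9] [ 547.7 -142.2   -0.8]
293 258 [42 54 50] 0.148 [  9.6   8.5 -14.7] [595.2 -28.5 246.7]
31556 [[ -12.1  -40.  -112.5]
 [  -9.7  -39.6 -110.4]
 [  -6.6  -37.1 -107.7]
 [  12.2   -1.2  -82.7]
 [  20.4   35.6  -33.9]
 [  21.1   39.3  -16.7]
 [  22.4   40.    -6.2]]
0 274.75381286236063 262.28054953955217 0.16513644357793233
0.006 274.79318388721134 257.2147274806575 0.1708732280897369
0.025 274.9040971142925 243.0815031161208 0.1890397123771184
```

Run:
```python
from h import *
print(tip_extent, read_state()['qpos'])
for n in('scene','side'):
    im,d,c=snap(n);P=cloud(d,c);m=(d>0)&(abs(P[...,0]-.585)<.05)&(abs(P[...,1]+.036)<.04)&(P[...,2]>.15)&(P[...,2]<.3)
    q=P[m];o=np.argsort(q[:,2])[:40:6];print(n,m.sum(),np.round(q[o]*1000,1))
    v,u=np.where(m);i=np.argmax(v);print(u[i],v[i])
    a,b=u[i],v[i];cv2.imwrite(f'pics/f_{n}.png',cv2.resize(im[max(0,b-70):b+70,max(0,a-50):a+50],None,fx=3,fy=3)[...,::-1])
a=[cv2.imread(f'pics/f_{n}.png') for n in('scene','side')]
h=min(x.shape[0] for x in a);cv2.imwrite('pics/f.png',np.hstack([x[:h] for x in a]))
```

```text
0.025 [-1.72314023e-01  2.06076081e-01 -1.01877313e-01  1.26498092e+00
  2.76827197e-05  1.57649779e+00]
scene 368 [[574.9 -31.  236.3]
 [576.  -46.6 239.2]
 [591.4 -49.7 240.3]
 [592.4 -49.1 242.7]
 [591.9 -42.9 244.4]
 [563.6 -41.9 245.5]
 [567.  -42.9 247.4]]
278 147
side 578 [[592.9 -33.7 236.5]
 [570.6 -29.4 238.1]
 [591.6 -28.  240. ]
 [592.  -28.8 241.9]
 [590.5 -42.4 242.4]
 [571.4 -23.2 243.8]
 [592.2 -37.4 244.6]]
243 166
```

View pics/f.png

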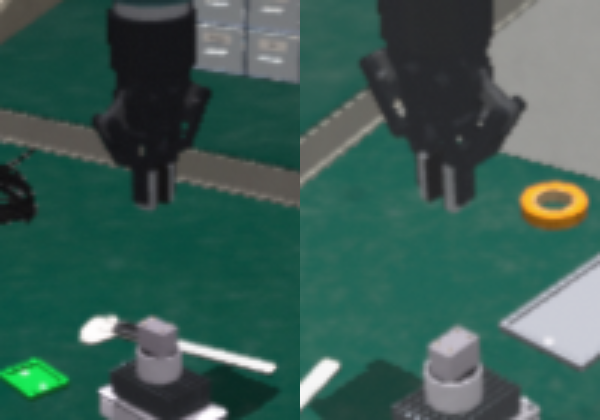

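Both outside cameras put the fingertips at z≈0.235 for a reported TCP of 0.232 (crop: fingers near (150,200) and (440,205)). So the tips stand about 4 mm behind the reported TCP, not 25 mm ahead, and I'll use that.

```bash
python3 -m inch '{"grip":[0.05,0.05,0.05,0.05,0.05],"delta_pos":[[0,0,0.04],[0,0,0.09],[0,0,0.12],[0,0,0.139],[0,0,0.139]],"rotation":[[0,0,0],[0,0,0],[0,0,0],[0,0,0],[0,0,0]]}' 50
python3 -m inch '{"grip":[0.015,0.015,0.015,0.015,0.015],"delta_pos":[[0,0,0],[0,0,0],[0,0,0],[0,0,0],[0,0,0]],"rotation":[[0,0,0],[0,0,0],[0,0,0],[0,0,0],[0,0,0]]}' 50
```

```text
t: 2.8
position: [0.5832, -0.036, 0.0913]
eef_rot: [-3.135, 0.0, 1.393]
ft_force: [0.5, -0.8, -0.1]
finger_gap: 0.0499
gripper_force: 0.0
t: 3.42
position: [0.587, -0.0367, 0.0955]
eef_rot: [3.139, -0.0, 1.393]
ft_force: [0.1, 0.1, 6.2]
finger_gap: 0.0204
gripper_force: 51.6
```

```bash
python3 -m inch '{"grip":[0.015,0.015,0.015,0.015,0.015],"delta_pos":[[0,0,-0.01],[0,0,-0.03],[0,0,-0.06],[0,0,-0.09],[0,0,-0.09]],"rotation":[[0,0,0],[0,0,0],[0,0,0],[0,0,0],[0,0,0]]}' 50
python3 - <<'E'
from h import *
s=read_state();print(s['position'],s['finger_gap'],s['gripper_force'])
im,d,c=snap('wrist'); P=wcloud(d,c)
im2,d2,c2=snap('side');P2=cloud(d2,c2)
for n,P,d in(('w',P,d),('s',P2,d2)):
  m=(d>0)&(abs(P[...,0]-.6)<.09)&(abs(P[...,1]+.04)<.09)&(P[...,2]<.2)
  for lo,hi in((.02,.036),(.05,.066),(.08,.094),(.105,.122)):
    q=P[m&(P[...,2]>lo)&(P[...,2]<hi)]
    if len(q)>30: print(n,lo,len(q),rect(trim(q[:,:2])),np.round(np.median(q[:,2]),4))
  q=P[m&(P[...,2]>.13)]; print(np.round(np.percentile(q[:,2],[0,1,5,20]),4) if len(q) else '')
x=[cv2.resize(im,(400,300)),cv2.resize(im2[100:350,130:463],(400,300))]
cv2.imwrite('pics/a.png',np.hstack(x)[...,::-1])
E
```

```text
t: 4.05
position: [0.5879, -0.0368, 0.1871]
eef_rot: [3.136, -0.0, 1.393]
ft_force: [-0.0, 0.3, -0.7]
finger_gap: 0.0204
gripper_force: 50.9
[ 0.58787339 -0.03681789  0.18709359] 0.020417890100803048 50.94102680683136
w 0.02 1611 [588.1 -39.8  66.7 117.4  74.4] 0.0302
w 0.05 1293 [586.6 -38.3  56.7  85.9  76.4] 0.06
w 0.08 2228 [588.3 -35.3  40.4  43.3 175.7] 0.0885
[0.1801 0.1812 0.183  0.1862]
s 0.02 451 [583.4 -39.1  67.1 119.2  71.7] 0.0286
s 0.05 453 [583.9 -39.7  58.7  89.2  76.3] 0.0568
s 0.08 222 [585.6 -37.6  42.4  43.8 149.6] 0.0871
[0.1753 0.176  0.1789 0.1818]
```

View pics/a.png

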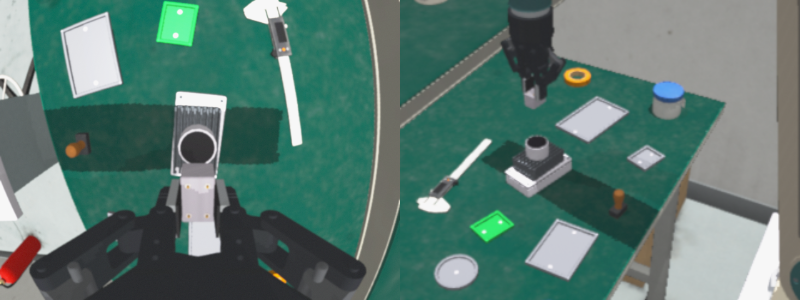

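The left half shows the can held at (197,195); on the right, the can hangs below the fingers at (535,97) and the rest of the stack is undisturbed. Next, on to the filter nest.

```bash
python3 -m inch '{"grip":[0.015,0.015,0.015,0.015,0.015],"delta_pos":[[-0.045,-0.033,0],[-0.09,-0.067,0],[-0.135,-0.1,0],[-0.18,-0.133,0],[-0.18,-0.133,0]],"rotation":[[0,0,0],[0,0,0],[0,0,0],[0,0,0.1],[0,0,0.1]]}' 50
python3 -m inch '{"grip":[0.015,0.015],"delta_pos":[[0,0,0],[0,0,0]],"rotation":[[0,0,0],[0,0,0]]}' 50
cat >> h.py <<'E'
def delta(x,y,yawdeg=None,s=None,z=None):
    "tool-axis deltas from the measured pose to world x,y (mm), part-y direction yawdeg (same convention as tool yaw)"
    s=s or read_state();p=s['position']*1000;a=s['eef_rot'][2]
    D=np.array([x-p[0],y-p[1]])
    o=dict(pos=np.round(p,1).tolist(),yaw=round(np.degrees(a),1),dx=round(D@[np.cos(a),np.sin(a)],1),dy=round(D@[np.sin(a),-np.cos(a)],1))
    if z is not None:o['dz']=round(p[2]-z,1)
    if yawdeg is not None:
        r=(yawdeg-np.degrees(a)+90)%180-90; o['rz']=round(-np.radians(r),3)
    print(o)
E
python3 - <<'E'
from h import *
snap('wrist');import n;n.nests(('wrist',));delta(423,-190,72)
cv2.imwrite('pics/b.png',load('wrist')[0][...,::-1])
E
```

```text
t: 4.78
position: [0.4194, -0.191, 0.1823]
eef_rot: [-3.137, -0.001, 1.287]
ft_force: [0.4, 0.3, -0.4]
finger_gap: 0.0205
gripper_force: 50.9
t: 5.03
position: [0.4236, -0.1893, 0.1837]
eef_rot: [-3.141, -0.001, 1.295]
ft_force: [-0.2, 0.4, -0.3]
finger_gap: 0.0205
gripper_force: 50.9
wrist filt 2864 [ 421.1 -188.5   51.8   64.8   71.7]
wrist box 9123 [ 582.1 -260.5  101.2  152.3   78.1]
{'pos': [423.7, -189.3, 183.9], 'yaw': np.float64(74.2), 'dx': np.float64(-0.9), 'dy': np.float64(-0.5), 'rz': np.float64(0.038)}
```

View pics/b.png

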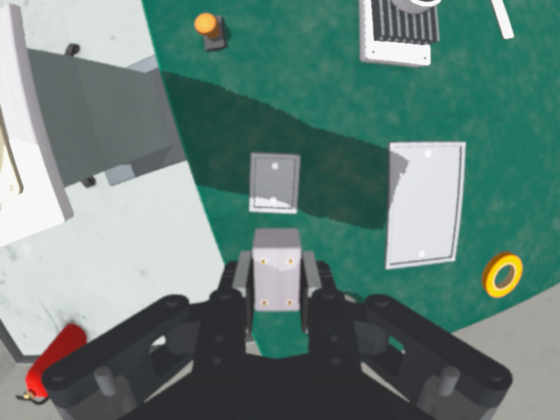

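The filter nest is at (275,183), with the box nest at (428,205). Lowering the can.

```bash
python3 -m inch '{"grip":[0.015,0.015,0.015,0.015,0.015],"delta_pos":[[0,-0.0025,0.05],[0,-0.0025,0.1],[0,-0.0025,0.145],[0,-0.0025,0.16],[0,-0.0025,0.16]],"rotation":[[0,0,0.04],[0,0,0.04],[0,0,0.04],[0,0,0.04],[0,0,0.04]]}' 50
python3 -m inch '{"grip":[0.015,0.015,0.015,0.015],"delta_pos":[[0,0,0.006],[0,0,0.012],[0,0,0.012],[0,0,0.012]],"rotation":[[0,0,0],[0,0,0],[0,0,0],[0,0,0]]}' 50
```

```text
t: 5.7
position: [0.4207, -0.1887, 0.0239]
eef_rot: [-3.14, -0.0, 1.254]
ft_force: [0.1, -0.8, 0.4]
finger_gap: 0.0205
gripper_force: 50.9
t: 6.2
position: [0.4211, -0.1896, 0.0127]
eef_rot: [3.141, 0.0, 1.253]
ft_force: [0.6, -0.6, -0.2]
finger_gap: 0.0203
gripper_force: 50.9
```

```bash
python3 -m inch '{"grip":[0.015,0.015,0.015],"delta_pos":[[0,0,0.002],[0,0,0.002],[0,0,0.002]],"rotation":[[0,0,0],[0,0,0],[0,0,0]]}' 50
python3 -m inch '{"grip":[0.045,0.045,0.045,0.045,0.045],"delta_pos":[[0,0,0],[0,0,0],[0,0,-0.01],[0,0,-0.06],[0,0,-0.12]],"rotation":[[0,0,0],[0,0,0],[0,0,0],[0,0,0],[0,0,0]]}' 50
python3 -m inch '{"grip":[0.07,0.07,0.07],"delta_pos":[[0,0,-0.06],[0,0,-0.06],[0,0,-0.06]],"rotation":[[0,0,0],[0,0,0],[0,0,0]]}' 50
python3 - <<'E'
from h import *
im,d,c=snap('wrist');P=wcloud(d,c)
m=(d>0)&(abs(P[...,0]-.421)<.06)&(abs(P[...,1]+.1885)<.06)&(P[...,2]>.02)&(P[...,2]<.04)
q=P[m];print(rect(trim(q[:,:2])),np.median(q[:,2]))
import n;n.nests(('wrist',))
delta(588.3,-36)
E
```

```text
t: 6.58
position: [0.4212, -0.1897, 0.0105]
eef_rot: [3.141, 0.0, 1.253]
ft_force: [0.1, -1.0, 1.0]
finger_gap: 0.0209
gripper_force: 51.1
t: 7.2
position: [0.4196, -0.1887, 0.1311]
eef_rot: [-3.139, -0.001, 1.253]
ft_force: [1.9, -0.3, -0.0]
finger_gap: 0.0452
gripper_force: 0.0
t: 7.58
position: [0.4206, -0.1893, 0.1905]
eef_rot: [3.141, 0.0, 1.253]
ft_force: [0.2, -0.8, 0.1]
finger_gap: 0.0698
gripper_force: 0.0
[ 421.5 -189.2   21.9   33.4   72.2] 0.029199548225775834
wrist filt 1951 [ 420.7 -188.5   52.5   64.9   71.9]
wrist box 8947 [ 582.  -260.2  100.9  151.5   78.1]
{'pos': [419.9, -188.8, 189.4], 'yaw': np.float64(71.8), 'dx': np.float64(197.8), 'dy': np.float64(112.2)}
```

Can seated (top at 29.2 mm, centred). Next the choke.

```bash
python3 -m inch '{"grip":[0.07,0.07,0.07,0.07,0.07],"delta_pos":[[0.05,0.028,0],[0.1,0.056,0],[0.15,0.084,0],[0.198,0.112,0],[0.198,0.112,0]],"rotation":[[0,0,0],[0,0,0],[0,0,0],[0,0,0],[0,0,0]]}' 50
python3 -m inch '{"grip":[0.07,0.07,0.07,0.07,0.07],"delta_pos":[[0,0,0.03],[0,0,0.08],[0,0,0.11],[0,0,0.124],[0,0,0.124]],"rotation":[[0,0,0],[0,0,0],[0,0,0],[0,0,0],[0,0,0]]}' 50
python3 -m inch '{"grip":[0.036,0.036,0.036,0.036,0.036],"delta_pos":[[0,0,0],[0,0,0],[0,0,0],[0,0,0],[0,0,0]],"rotation":[[0,0,0],[0,0,0],[0,0,0],[0,0,0],[0,0,0]]}' 50
```

```text
t: 8.25
position: [0.5899, -0.0338, 0.1874]
eef_rot: [-3.138, -0.0, 1.257]
ft_force: [-0.5, 0.9, 1.0]
finger_gap: 0.0701
gripper_force: 0.0
t: 8.88
position: [0.5872, -0.0366, 0.0648]
eef_rot: [-3.138, 0.001, 1.252]
ft_force: [-0.5, -0.3, -1.2]
finger_gap: 0.07
gripper_force: 0.0
t: 9.5
position: [0.5908, -0.0367, 0.0684]
eef_rot: [3.138, -0.0, 1.253]
ft_force: [-0.9, 0.1, 6.0]
finger_gap: 0.0421
gripper_force: 51.3
```

```bash
python3 -m inch '{"grip":[0.036,0.036,0.036,0.036,0.036],"delta_pos":[[0,0,-0.01],[0,0,-0.03],[0,0,-0.07],[0,0,-0.11],[0,0,-0.11]],"rotation":[[0,0,0],[0,0,0],[0,0,0],[0,0,0],[0,0,0]]}' 50
python3 -m inch '{"grip":[0.036,0.036,0.036,0.036,0.036],"delta_pos":[[0.05,-0.018,0],[0.1,-0.036,0],[0.15,-0.054,0],[0.2,-0.072,0],[0.2,-0.072,0]],"rotation":[[0,0,0],[0,0,0],[0,0,0],[0,0,0],[0,0,0]]}' 50
python3 -m inch '{"grip":[0.036,0.036,0.036],"delta_pos":[[0,0,0],[0,0,0],[0,0,0]],"rotation":[[0,0,0],[0,0,0],[0,0,0]]}' 50
python3 - <<'E'
from h import *
im,d,c=snap('wrist');P=wcloud(d,c);import n;n.nests(('wrist',))
for lo,hi in((.02,.036),(.05,.066)):
    q=P[(d>0)&(abs(P[...,0]-.6)<.09)&(abs(P[...,1]+.04)<.09)&(P[...,2]>lo)&(P[...,2]<hi)]
    if len(q)>30: print(lo,len(q),rect(trim(q[:,:2])))
delta(582,236)
cv2.imwrite('pics/c.png',im[...,::-1])
E
```

```text
t: 10.12
position: [0.592, -0.0368, 0.1808]
eef_rot: [3.134, -0.001, 1.253]
ft_force: [1.1, -1.0, -1.9]
finger_gap: 0.042
gripper_force: 51.0
t: 10.75
position: [0.5817, 0.1793, 0.1749]
eef_rot: [-3.139, 0.0, 1.258]
ft_force: [-0.1, -0.6, -1.4]
finger_gap: 0.0417
gripper_force: 51.0
t: 11.12
position: [0.5833, 0.1749, 0.1762]
eef_rot: [-3.141, 0.0, 1.251]
ft_force: [0.4, -0.3, -0.7]
finger_gap: 0.0416
gripper_force: 51.0
wrist pot 4295 [581.7 236.9  73.1  73.8  71.1]
wrist sink 3828 [448.8 123.4  88.4  90.8   2.4]
0.02 395 [575.7   0.   20.9  49.9  74.6]
0.05 91 [576.5   4.6  11.8  17.8 157.9]
{'pos': [583.4, 175.0, 176.3], 'yaw': np.float64(71.7), 'dx': np.float64(57.5), 'dy': np.float64(-20.4)}
```

View pics/c.png

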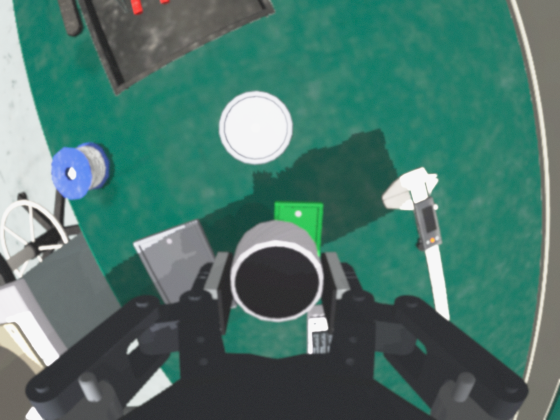

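The pot nest is at (256,128) and the choke is held upright at (277,280). Moving over and lowering.

```bash
python3 -m inch '{"grip":[0.036,0.036,0.036,0.036,0.036],"delta_pos":[[0.058,-0.021,0],[0.058,-0.021,0.05],[0.058,-0.021,0.1],[0.058,-0.021,0.145],[0.058,-0.021,0.15]],"rotation":[[0,0,0],[0,0,0],[0,0,0],[0,0,0],[0,0,0]]}' 50
python3 -m inch '{"grip":[0.036,0.036,0.036,0.036,0.036],"delta_pos":[[0,0,0],[0,0,0.007],[0,0,0.0145],[0,0,0.0145],[0,0,0.0145]],"rotation":[[0,0,0],[0,0,0],[0,0,0],[0,0,0],[0,0,0]]}' 50
```

```text
t: 11.8
position: [0.5777, 0.2361, 0.0225]
eef_rot: [-3.135, 0.005, 1.252]
ft_force: [-0.6, -0.3, -1.5]
finger_gap: 0.0422
gripper_force: 51.1
t: 12.42
position: [0.5815, 0.2378, 0.012]
eef_rot: [3.141, -0.0, 1.253]
ft_force: [-0.2, -0.4, -1.2]
finger_gap: 0.0418
gripper_force: 51.1
```

```bash
python3 -m inch '{"grip":[0.036,0.036,0.036],"delta_pos":[[0,0,0.0012],[0,0,0.0012],[0,0,0.0012]],"rotation":[[0,0,0],[0,0,0],[0,0,0]]}' 50
python3 -m inch '{"grip":[0.075,0.075,0.075,0.075,0.075],"delta_pos":[[0,0,0],[0,0,0],[0,0,-0.01],[0,0,-0.06],[0,0,-0.12]],"rotation":[[0,0,0],[0,0,0],[0,0,0],[0,0,0],[0,0,0]]}' 50
python3 -m inch '{"grip":[0.08,0.08,0.08],"delta_pos":[[0,0,-0.06],[0,0,-0.06],[0,0,-0.06]],"rotation":[[0,0,0],[0,0,0],[0,0,0]]}' 50
python3 - <<'E'
from h import *
im,d,c=snap('wrist');P=wcloud(d,c)
m=(d>0)&(abs(P[...,0]-.582)<.06)&(abs(P[...,1]-.237)<.06)&(P[...,2]>.02)&(P[...,2]<.04)
q=P[m];print(rect(trim(q[:,:2])),np.median(q[:,2]))
import n;n.nests(('wrist',))
delta(587,-38.3,76.4)
E
```

```text
t: 12.8
position: [0.5818, 0.2379, 0.0114]
eef_rot: [3.141, -0.001, 1.253]
ft_force: [-2.0, -0.6, 5.5]
finger_gap: 0.0417
gripper_force: 51.7
t: 13.42
position: [0.5802, 0.2374, 0.1308]
eef_rot: [-3.139, 0.002, 1.253]
ft_force: [0.1, -0.4, -0.8]
finger_gap: 0.075
gripper_force: 0.0
t: 13.8
position: [0.5815, 0.2378, 0.1911]
eef_rot: [3.141, -0.0, 1.253]
ft_force: [0.2, 0.2, 0.2]
finger_gap: 0.0801
gripper_force: 0.0
[581.7 237.2  43.   43.3  86.4] 0.03140925466918157
wrist pot 2035 [582.  236.5  73.3  73.5  71.8]
wrist sink 3903 [448.8 105.8  89.6 121.8  91.5]
{'pos': [580.5, 237.5, 189.6], 'yaw': np.float64(71.8), 'dx': np.float64(-259.9), 'dy': np.float64(92.4), 'rz': np.float64(-0.081)}
```

```bash
python3 -m inch '{"grip":[0.08,0.08,0.08,0.08,0.08],"delta_pos":[[-0.055,0.02,0],[-0.11,0.039,0],[-0.165,0.059,0],[-0.22,0.078,0],[-0.26,0.0925,0]],"rotation":[[0,0,-0.08],[0,0,-0.08],[0,0,-0.08],[0,0,-0.08],[0,0,-0.08]]}' 50
python3 -m inch '{"grip":[0.08,0.08,0.08],"delta_pos":[[0,0,0],[0,0,0],[0,0,0]],"rotation":[[0,0,0],[0,0,0],[0,0,0]]}' 50
python3 - <<'E'
from h import *
im,d,c=snap('wrist');P=wcloud(d,c);import n;n.nests(('wrist',))
for lo,hi in((.02,.036),(.05,.066)):
    q=P[(d>0)&(abs(P[...,0]-.6)<.09)&(abs(P[...,1]+.04)<.09)&(P[...,2]>lo)&(P[...,2]<hi)]
    if len(q)>30: r=rect(trim(q[:,:2]));print(lo,len(q),r,np.median(q[:,2]))
delta(r[0],r[1],r[4])
E
```

```text
t: 14.48
position: [0.5861, -0.0402, 0.188]
eef_rot: [-3.137, 0.0, 1.331]
ft_force: [0.1, 1.2, 0.7]
finger_gap: 0.08
gripper_force: 0.0
t: 14.85
position: [0.5874, -0.0368, 0.1897]
eef_rot: [-3.14, -0.0, 1.334]
ft_force: [0.4, -0.6, -0.2]
finger_gap: 0.0798
gripper_force: 0.0
wrist sink 7008 [448.7 111.4  90.8 118.7  91.1]
wrist filt 429 [ 437.1 -196.5   16.5   71.1   68.6]
wrist box 4151 [ 584.5 -240.3   97.8  113.4   78. ]
0.02 2064 [587.9 -40.   66.6 117.7  74.2] 0.030272442243035685
0.05 2210 [586.7 -38.5  56.2  86.2  76.6] 0.05999748799789442
{'pos': [587.6, -36.8, 190.0], 'yaw': np.float64(76.5), 'dx': np.float64(-1.8), 'dy': np.float64(-0.5), 'rz': np.float64(-0.002)}
```

```bash
python3 -m inch '{"grip":[0.08,0.08,0.08,0.08,0.08],"delta_pos":[[-0.002,0,0.04],[-0.002,0,0.09],[-0.002,0,0.13],[-0.002,0,0.151],[-0.002,0,0.151]],"rotation":[[0,0,0],[0,0,0],[0,0,0],[0,0,0],[0,0,0]]}' 60
python3 -m inch '{"grip":[0.048,0.048,0.048,0.048,0.048],"delta_pos":[[0,0,0],[0,0,0],[0,0,0],[0,0,0],[0,0,0]],"rotation":[[0,0,0],[0,0,0],[0,0,0],[0,0,0],[0,0,0]]}' 60
```

```text
t: 15.52
position: [0.5854, -0.0386, 0.0375]
eef_rot: [-3.137, 0.0, 1.334]
ft_force: [-0.4, -0.4, -0.2]
finger_gap: 0.0803
gripper_force: 0.0
t: 16.15
position: [0.5895, -0.0401, 0.0417]
eef_rot: [3.138, -0.001, 1.333]
ft_force: [-0.3, 0.6, 6.2]
finger_gap: 0.0537
gripper_force: 64.9
```

```bash
python3 -m inch '{"grip":[0.048,0.048,0.048,0.048,0.048],"delta_pos":[[0,0,-0.01],[0,0,-0.03],[0,0,-0.07],[0,0,-0.11],[0,0,-0.14]],"rotation":[[0,0,0],[0,0,0],[0,0,0],[0,0,0],[0,0,0]]}' 60
python3 -m inch '{"grip":[0.048,0.048,0.048,0.048,0.048],"delta_pos":[[0.015,-0.04,0],[0.03,-0.085,0],[0.045,-0.13,0],[0.06,-0.17,0],[0.06,-0.17,0]],"rotation":[[0,0,0],[0,0,-0.09],[0,0,-0.18],[0,0,-0.26],[0,0,-0.26]]}' 60
python3 -m inch '{"grip":[0.048,0.048,0.048],"delta_pos":[[0,0,0],[0,0,0],[0,0,0]],"rotation":[[0,0,0],[0,0,0],[0,0,0]]}' 60
python3 - <<'E'
from h import *
im,d,c=snap('wrist');P=wcloud(d,c);import n;n.nests(('wrist',))
for lo,hi in((.02,.036),):
    q=P[(d>0)&(abs(P[...,0]-.6)<.09)&(abs(P[...,1]+.04)<.09)&(P[...,2]>lo)&(P[...,2]<hi)]
    if len(q)>30: print(lo,len(q),rect(trim(q[:,:2])))
delta(449,106,91.4)
cv2.imwrite('pics/d.png',im[...,::-1])
E
```

```text
t: 16.77
position: [0.5876, -0.0402, 0.1816]
eef_rot: [3.141, 0.0, 1.333]
ft_force: [0.5, -0.3, -2.2]
finger_gap: 0.054
gripper_force: 64.1
t: 17.4
position: [0.4327, 0.0594, 0.1791]
eef_rot: [-3.138, -0.0, 1.595]
ft_force: [-0.1, 0.4, -1.4]
finger_gap: 0.0544
gripper_force: 64.1
t: 17.77
position: [0.4373, 0.0579, 0.1797]
eef_rot: [3.141, 0.0, 1.592]
ft_force: [0.3, 0.3, -1.4]
finger_gap: 0.054
gripper_force: 64.1
wrist pot 1349 [580.9 231.9  61.1  74.8 152.3]
wrist sink 8255 [451.2 119.1  87.6  97.8  91.1]
wrist filt 256 [ 428.7 -164.4   16.9   49.9  165.2]
wrist box 652 [ 619.2 -224.8   46.    85.8   97.8]
0.02 3900 [591.2 -27.   67.4  92.7  74.2]
{'pos': [437.1, 57.9, 179.6], 'yaw': np.float64(91.2), 'dx': np.float64(47.8), 'dy': np.float64(12.9), 'rz': np.float64(-0.003)}
```

View pics/d.png

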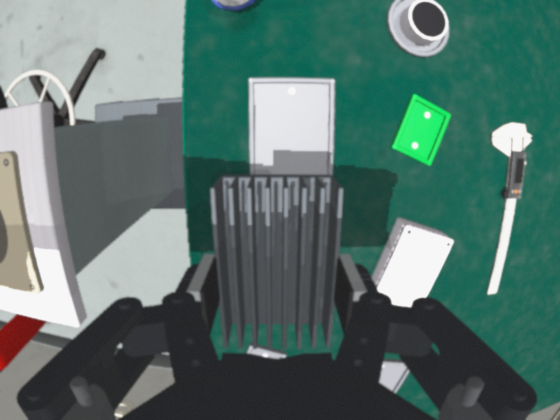

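The sink is held level, with its nest ahead at (290,130). Going over and down.

```bash
python3 -m inch '{"grip":[0.048,0.048,0.048,0.048,0.048],"delta_pos":[[0.0495,0.013,0],[0.0495,0.013,0.03],[0.0495,0.013,0.08],[0.0495,0.013,0.13],[0.0495,0.013,0.15]],"rotation":[[0,0,0],[0,0,0],[0,0,0],[0,0,0],[0,0,0]]}' 60
python3 -m inch '{"grip":[0.048,0.048,0.048,0.048,0.048],"delta_pos":[[0,0,0],[0,0,0.005],[0,0,0.0125],[0,0,0.0125],[0,0,0.0125]],"rotation":[[0,0,0],[0,0,0],[0,0,0],[0,0,0],[0,0,0]]}' 60
```

```text
t: 18.45
position: [0.4459, 0.1076, 0.0265]
eef_rot: [-3.136, 0.0, 1.592]
ft_force: [-0.5, 0.1, -2.5]
finger_gap: 0.0543
gripper_force: 64.1
t: 19.08
position: [0.4487, 0.1081, 0.0175]
eef_rot: [3.141, -0.0, 1.593]
ft_force: [-0.2, -0.8, -1.6]
finger_gap: 0.054
gripper_force: 64.1
```

```bash
python3 -m inch '{"grip":[0.048,0.048,0.048],"delta_pos":[[0,0,0.002],[0,0,0.003],[0,0,0.003]],"rotation":[[0,0,0],[0,0,0],[0,0,0]]}' 60
```

```text
t: 19.45
position: [0.4486, 0.1081, 0.0147]
eef_rot: [3.141, 0.0, 1.593]
ft_force: [-2.9, -0.3, 4.3]
finger_gap: 0.0541
gripper_force: 64.8
```

```bash
python3 -m inch '{"grip":[0.08,0.08,0.08,0.08,0.08],"delta_pos":[[0,0,0],[0,0,0],[0,0,-0.01],[0,0,-0.06],[0,0,-0.12]],"rotation":[[0,0,0],[0,0,0],[0,0,0],[0,0,0],[0,0,0]]}' 60
python3 -m inch '{"grip":[0.085,0.085,0.085],"delta_pos":[[0,0,-0.055],[0,0,-0.055],[0,0,-0.055]],"rotation":[[0,0,0],[0,0,0],[0,0,0]]}' 60
python3 - <<'E'
from h import *
im,d,c=snap('wrist');P=wcloud(d,c)
m=(d>0)&(abs(P[...,0]-.45)<.07)&(abs(P[...,1]-.108)<.07)&(P[...,2]>.026)&(P[...,2]<.04)
q=P[m];print('sink',rect(trim(q[:,:2])),np.median(q[:,2]))
m=(d>0)&(abs(P[...,0]-.45)<.07)&(abs(P[...,1]-.108)<.09)&(P[...,2]>.006)&(P[...,2]<.01)
q=P[m];print('rim',rect(trim(q[:,:2])))
for lo,hi in((.02,.036),):
    q=P[(d>0)&(abs(P[...,0]-.6)<.09)&(abs(P[...,1]+.04)<.09)&(P[...,2]>lo)&(P[...,2]<hi)]
    if len(q)>30: print(lo,len(q),rect(trim(q[:,:2])))
delta(588,-40,74.3)
E
```

```text
t: 20.08
position: [0.4471, 0.108, 0.1349]
eef_rot: [-3.139, 0.0, 1.593]
ft_force: [0.6, 0.4, 0.4]
finger_gap: 0.0802
gripper_force: 0.0
t: 20.45
position: [0.4482, 0.1081, 0.1893]
eef_rot: [3.141, -0.0, 1.593]
ft_force: [-0.2, 0.9, -1.5]
finger_gap: 0.0849
gripper_force: 0.0
sink [448.9 108.8  56.4  86.2  91.5] 0.03303046581399388
rim [451.2 109.7  84.7 113.4  91.3]
0.02 1499 [587.  -38.6  65.1 118.6  73. ]
{'pos': [447.3, 108.0, 188.2], 'yaw': np.float64(91.3), 'dx': np.float64(-151.1), 'dy': np.float64(137.4), 'rz': np.float64(0.296)}
```

Sink seated and centred within about 2.5 mm of its nest. Back to the box.

```bash
python3 -m inch '{"grip":[0.085,0.085,0.085,0.085,0.085],"delta_pos":[[-0.037,0.034,0],[-0.075,0.068,0],[-0.112,0.103,0],[-0.151,0.137,0],[-0.151,0.137,0]],"rotation":[[0,0,0.1],[0,0,0.2],[0,0,0.297],[0,0,0.297],[0,0,0.297]]}' 60
python3 -m inch '{"grip":[0.085,0.085,0.085],"delta_pos":[[0,0,0],[0,0,0],[0,0,0]],"rotation":[[0,0,0],[0,0,0],[0,0,0]]}' 60
python3 - <<'E'
from h import *
im,d,c=snap('wrist');P=wcloud(d,c)
q=P[(d>0)&(abs(P[...,0]-.6)<.09)&(abs(P[...,1]+.04)<.09)&(P[...,2]>.022)&(P[...,2]<.036)]
r=rect(trim(q[:,:2]));print(r,np.median(q[:,2]))
delta(r[0],r[1],r[4])
E
```

```text
t: 21.12
position: [0.5896, -0.0423, 0.1864]
eef_rot: [-3.139, 0.001, 1.292]
ft_force: [-0.3, 1.1, -0.1]
finger_gap: 0.0849
gripper_force: 0.0
t: 21.5
position: [0.5878, -0.0389, 0.189]
eef_rot: [-3.141, 0.0, 1.297]
ft_force: [-0.7, 0.4, -0.5]
finger_gap: 0.0848
gripper_force: 0.0
[587.8 -40.   66.6 117.6  74.2] 0.030345622742172618
{'pos': [588.1, -39.0, 189.2], 'yaw': np.float64(74.3), 'dx': np.float64(-1.0), 'dy': np.float64(0.0), 'rz': np.float64(0.002)}
```

```bash
python3 -m inch '{"grip":[0.085,0.085,0.085,0.085,0.085],"delta_pos":[[-0.001,0,0.04],[-0.001,0,0.1],[-0.001,0,0.15],[-0.001,0,0.179],[-0.001,0,0.179]],"rotation":[[0,0,0],[0,0,0],[0,0,0],[0,0,0],[0,0,0]]}' 70
python3 -m inch '{"grip":[0.058,0.058,0.058,0.058,0.058],"delta_pos":[[0,0,0],[0,0,0],[0,0,0],[0,0,0],[0,0,0]],"rotation":[[0,0,0],[0,0,0],[0,0,0],[0,0,0],[0,0,0]]}' 70
```

```text
t: 22.18
position: [0.5854, -0.0399, 0.0077]
eef_rot: [-3.136, 0.001, 1.296]
ft_force: [-0.8, -0.4, 0.3]
finger_gap: 0.0849
gripper_force: 0.0
t: 22.8
position: [0.5906, -0.041, 0.0128]
eef_rot: [3.137, -0.001, 1.296]
ft_force: [0.4, 0.8, 6.5]
finger_gap: 0.0634
gripper_force: 78.0
```

```bash
python3 -m inch '{"grip":[0.058,0.058,0.058,0.058,0.058],"delta_pos":[[0,0,-0.01],[0,0,-0.03],[0,0,-0.07],[0,0,-0.12],[0,0,-0.16]],"rotation":[[0,0,0],[0,0,0],[0,0,0],[0,0,0],[0,0,0]]}' 70
python3 -m inch '{"grip":[0.058,0.058,0.058,0.058,0.058],"delta_pos":[[-0.05,0.013,0],[-0.1,0.026,0],[-0.15,0.039,0],[-0.195,0.05,0],[-0.213,0.054,0]],"rotation":[[0,0,-0.067],[0,0,-0.067],[0,0,-0.067],[0,0,-0.067],[0,0,-0.067]]}' 70
python3 -m inch '{"grip":[0.058,0.058,0.058],"delta_pos":[[0,0,0],[0,0,0],[0,0,0]],"rotation":[[0,0,0],[0,0,0],[0,0,0]]}' 70
python3 - <<'E'
from h import *
im,d,c=snap('wrist');P=wcloud(d,c);import n;n.nests(('wrist',))
delta(582,-260.4,78.1)
cv2.imwrite('pics/e.png',im[...,::-1])
E
```

```text
t: 23.42
position: [0.5885, -0.0409, 0.1724]
eef_rot: [3.14, -0.0, 1.296]
ft_force: [1.7, -0.4, -2.2]
finger_gap: 0.0633
gripper_force: 77.8
t: 24.05
position: [0.582, -0.263, 0.1702]
eef_rot: [3.142, 0.001, 1.36]
ft_force: [0.4, 1.8, -2.7]
finger_gap: 0.0631
gripper_force: 77.8
t: 24.42
position: [0.5825, -0.2589, 0.1701]
eef_rot: [-3.141, -0.001, 1.365]
ft_force: [-0.0, 0.5, -2.4]
finger_gap: 0.0635
gripper_force: 77.8
wrist filt 1333 [ 418.8 -188.2   55.6   64.7   71.3]
wrist box 2948 [ 593.1 -200.4   29.6   94.7  168.9]
{'pos': [582.6, -259.0, 170.1], 'yaw': np.float64(78.2), 'dx': np.float64(-1.5), 'dy': np.float64(-0.3), 'rz': np.float64(0.001)}
```

View pics/e.png

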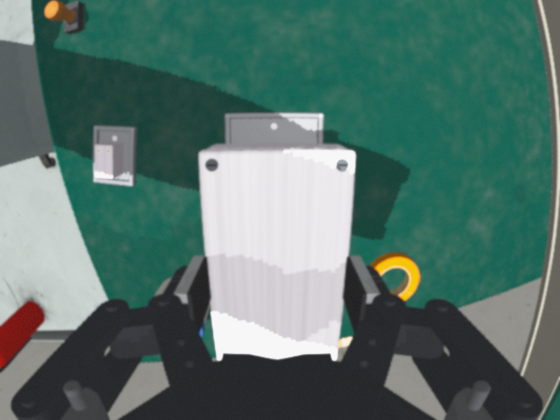

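Box held level over its nest, whose far end shows at (274,130). Lowering.

```bash
python3 -m inch '{"grip":[0.058,0.058,0.058,0.058,0.058],"delta_pos":[[-0.002,0,0.03],[-0.002,0,0.08],[-0.002,0,0.12],[-0.002,0,0.142],[-0.002,0,0.142]],"rotation":[[0,0,0],[0,0,0],[0,0,0],[0,0,0],[0,0,0]]}' 70
python3 -m inch '{"grip":[0.058,0.058,0.058,0.058,0.058],"delta_pos":[[0,0,0],[0,0,0.005],[0,0,0.01],[0,0,0.012],[0,0,0.012]],"rotation":[[0,0,0],[0,0,0],[0,0,0],[0,0,0],[0,0,0]]}' 70
```

```text
t: 25.1
position: [0.5802, -0.2604, 0.0258]
eef_rot: [-3.136, -0.002, 1.364]
ft_force: [-1.0, -0.5, -2.7]
finger_gap: 0.0633
gripper_force: 77.8
t: 25.72
position: [0.5821, -0.2625, 0.0161]
eef_rot: [-3.142, -0.0, 1.363]
ft_force: [-0.8, 0.2, -2.8]
finger_gap: 0.0633
gripper_force: 77.8
```

```bash
python3 -m inch '{"grip":[0.058,0.058,0.058],"delta_pos":[[0,0,0.001],[0,0,0.0015],[0,0,0.0015]],"rotation":[[0,0,0],[0,0,0],[0,0,0]]}' 70
python3 -m inch '{"grip":[0.085,0.085,0.085,0.085,0.085],"delta_pos":[[0,0,0],[0,0,0],[0,0,0],[0,0,-0.03],[0,0,-0.09]],"rotation":[[0,0,0],[0,0,0],[0,0,0],[0,0,0],[0,0,0]]}' 70
python3 -m inch '{"grip":[0.085,0.085,0.085,0.085],"delta_pos":[[0,0,-0.06],[0,0,-0.1],[0,0,-0.1],[0,0,-0.1]],"rotation":[[0,0,0],[0,0,0],[0,0,0],[0,0,0]]}' 70
python3 - <<'E'
from h import *
im,d,c=snap('wrist');P=wcloud(d,c)
for k,x,y,R,lo,hi in(('box',.582,-.26,.08,.026,.04),('rim',.582,-.26,.09,.006,.0105),('can',.421,-.189,.04,.022,.04)):
    q=P[(d>0)&(abs(P[...,0]-x)<R)&(abs(P[...,1]-y)<R)&(P[...,2]>lo)&(P[...,2]<hi)];print(k,rect(trim(q[:,:2])),np.median(q[:,2]))
for n in('scene','side'):
    im2,d,c=snap(n);P=cloud(d,c)
    for k,x,y in(('stamp',.403,-.02),('jar',.442,-.367)):
        q=P[(d>0)&(abs(P[...,0]-x)<.05)&(abs(P[...,1]-y)<.05)&(P[...,2]>.015)&(P[...,2]<.07)];print(n,k,rect(q[:,:2]))
cv2.imwrite('pics/g.png',np.hstack([cv2.resize(im,(400,300)),cv2.resize(im2,(400,300))])[...,::-1])
E
```

```text
t: 26.1
position: [0.5822, -0.2625, 0.0158]
eef_rot: [3.141, 0.0, 1.363]
ft_force: [-3.1, 1.2, 5.4]
finger_gap: 0.063
gripper_force: 78.8
t: 26.72
position: [0.5795, -0.261, 0.1021]
eef_rot: [-3.134, -0.002, 1.363]
ft_force: [1.2, -1.2, -0.4]
finger_gap: 0.0851
gripper_force: 0.0
t: 27.22
position: [0.5818, -0.2622, 0.204]
eef_rot: [-3.141, -0.0, 1.363]
ft_force: [-0.4, -0.3, -0.8]
finger_gap: 0.0851
gripper_force: 0.0
box [ 582.6 -262.2   66.6  117.    78.1] 0.03333391280757783
rim [ 580.1 -257.4   94.8  146.4   78.1] 0.008042578507169718
can [ 421.8 -190.4   22.8   34.9   72.7] 0.029131108750929585
scene stamp [402.3 -25.8  17.   20.  116.9]
scene jar [ 446.  -370.7   66.6   70.2   58.3]
side stamp [404.3 -20.6  17.2  21.2 149.4]
side jar [ 445.5 -368.2   70.    73.6   79.1]
```

View pics/g.png

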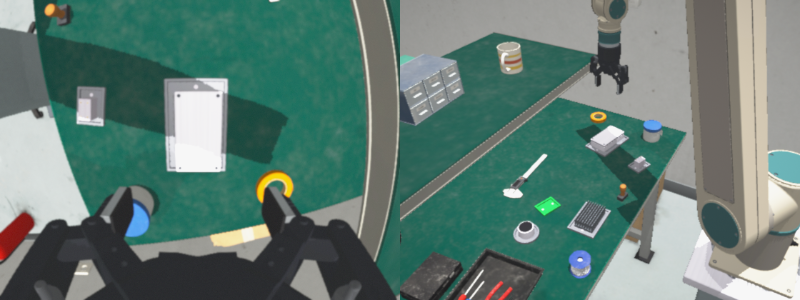

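The box lies flat in its nest (195,125 on the left), 5 mm off centre. All four parts are seated, and the stamp and jar stand where they were.

```bash
python3 -c "
from cell import *
print(sign_off())"
```

```text
the job is handed in; nothing more can be done
None
```

All four parts are flat in their nests, at most about 5 mm off centre by the camera, the stamp and jar were left alone, and I handed the job in at about 27 s; no verdict came back.

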